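Transfer the test pots to the kiln rack in order

TASK

Move the four white test pots from the wooden ware board to the grey kiln rack, one in the middle of each bay, standing upright. They are known only by their place in the row, so keep their order as counted from the peg: the pot nearest the ware board's peg goes into the bay nearest the kiln rack's peg, the next pot into the next bay, and so on. Do not tip any pot over, and leave the jar, the tub and the cup beside the work where they stand.

Things in the scene. Friction and masses are not known exactly. Their poses are not given: they have to be found in the camera images.
- beaker: unglazed white ceramic straight round beaker, open at the top, 50 mm across, 75 mm high, wall 4 mm. Loose, about 160 g (0.8 to 1.3 times that). Origin: centre of its underside, z up through its mouth. Starts upright on one of the ware board's discs.
- dish: unglazed white ceramic low straight-sided round dish, open at the top, 60 mm across, 42 mm high, wall 5 mm. Loose, about 150 g (0.8 to 1.3 times that). Origin: centre of its underside, z up through its mouth. Starts upright on one of the ware board's discs.
- vase: unglazed white ceramic closed bud vase, round: belly 56 mm across up to 30 mm height, tapering to a straight neck 22 mm across from 54 mm up to the top at 88 mm; best gripped by the neck. Loose, about 180 g (0.8 to 1.3 times that). Origin: centre of its underside, z up through its mouth. Starts upright on one of the ware board's discs.
- planter: unglazed white ceramic square planter, open at the top, 48 x 48 mm, 56 mm high, wall 5 mm; its x and y axes are square to its sides, turned up to 0.25 rad against the ware board. Loose, about 200 g (0.8 to 1.3 times that). Origin: centre of its underside, z up through its mouth. Starts upright on one of the ware board's discs.
- bat_beaker: the plywood disc on which the beaker stands at the start; 73 mm across, 6 mm thick, fixed to the ware board and so marking the beaker's first place all along. Origin: centre of its underside (the ware board's top); top 6 mm above it. All four discs look alike.
- bat_dish: the plywood disc on which the dish stands at the start; 73 mm across, 6 mm thick, fixed to the ware board and so marking the dish's first place all along. Origin: centre of its underside (the ware board's top); top 6 mm above it. All four discs look alike.
- bat_vase: the plywood disc on which the vase stands at the start; 73 mm across, 6 mm thick, fixed to the ware board and so marking the vase's first place all along. Origin: centre of its underside (the ware board's top); top 6 mm above it. All four discs look alike.
- bat_planter: the plywood disc on which the planter stands at the start; 73 mm across, 6 mm thick, fixed to the ware board and so marking the planter's first place all along. Origin: centre of its underside (the ware board's top); top 6 mm above it. All four discs look alike.
- board: ware board, where the pots start: fixed brown plank 100 mm (x) by 380 mm (y), top 20 mm above the table. Origin: centre of its underside. The discs' centres are at y = +117, +39, -39, -117 mm, x = 0 (within 3 mm). Its peg, a bright aluminium stud 26 mm thick and 35 mm tall, stands at y = +174 mm. It may lie nearer to the robot or farther than the kiln rack.
- rack: kiln rack, where the pots go: fixed grey slab 110 mm (x) by 420 mm (y), top 20 mm above the table. Origin: centre of its underside. Low ridges (5 mm thick, 8 mm tall, 88 mm apart) part it into four bays with middles, each marked by a dark dot, at y = -132, -44, +44, +132 mm, x = 0. Its peg, terracotta, 26 mm thick and 35 mm tall, stands at y = -194 mm.
- glaze_jar: amber jar with white lid, 72 mm across, 100 mm high, loose, standing on the table beside the work; not part of the job. Origin: centre of its underside.
- glaze_tub: white tub with grey lid, 90 mm across, 85 mm high, loose, standing on the table beside the work; not part of the job. Origin: centre of its underside.
- water_cup: empty terracotta cup, 80 mm across, 85 mm high, loose, standing on the table beside the work; not part of the job. Origin: centre of its underside.
Mind the look-alikes: they are no part of the job. Leave any blue look-alike of the vase alone.

How it is judged:
By the outcome, as a careful person would: the job done as asked, in the order asked, and still so for the second after the job is handed in, with the robot touching nothing.
It also fails if it takes over 109 s, if anything falls off the work surface, if the arm or the gripper's body presses on something with over 40 N, if the wrist force passes 120 N, or if a joint passes its speed limit or range.

ROBOT

A 6-joint arm with a two-finger parallel gripper is mounted at the origin on the work surface. World frame = base frame: x ahead of the robot, y to its left, z up, the work surface at z = 0. Lengths are in m, angles in rad, forces in N, time in s.
With the tool pointing down it reaches from about 0.3 to 0.775 m from the base axis. Payload 14.6 kg.
Tool frame: the origin (TCP) lies at the very end of the fingers, on their centre line; the grasp point (between the pads) lies 19 mm behind it; z points along the fingers, y is the line along which they close (so a half turn about z gives the same grasp; the last joint's range is limited). The gripper opens to 94 mm and grips with 3 to 60 N. Pads are 16 mm wide; open, the fingers measure 119 mm over their backs; the gripper's body (75 mm by 177 mm) begins 78 mm behind the grasp point.
Start: joints at [1.141, 0.3, 1.521, -0, 1.321, -0.067], TCP at [0.195, 0.514, 0.205] pointing down, gripper open.
Joint ranges: [-3.03, 3.03], [-0.79, 2.21], [0.23, 2.52], [-1.04, 4.18], [0, 3.07], [-2.55, 2.55]. Speed limits (rad/s): [2.22, 2.22, 2.57, 3.14, 3.14, 3.14].

INTERFACE

Orientations are given as [roll, pitch, yaw] about the fixed x, y, z axes, in that order (R = Rz(yaw) Ry(pitch) Rx(roll)).
In Python, from station import ctrl, camera, camera_info, finder gives the robot as it stands.
- The arm moves only by the tool carry_out, never from a script. Its argument "motion" is a list of rows, each a list of 2 entries, a list of its own where there are three numbers: the shift along the tool's x, y, z as a fraction of full scale, then the turn about the tool's z as a fraction of full scale. A call has 1 to 12 rows; each row is the pose to reach, as a shift and turn from the pose commanded when the call began, along the tool's axes at that moment, turning the shorter way round; what a row does not reach only later rows make up. Full scale, the value 1, is 200 mm for a shift and 360 degrees for a turn. A row lasts 1/10 s, in which the tool goes at most 50 mm and 8.59 degrees, less where a joint would pass 70% of its speed; a pose out of reach is approached as far as the arm can. A call with a number of a shift or a turn outside -1 to 1 is refused whole. A call with a gripper value outside its range is refused whole. "hand" is the closure, from -1 (fully open) to 1 (shut), set as the call begins (left out, the last holds). The fingers move at their own pace and stop on an object; "force" is the grip in N (left out, the last holds). Time passes only in rows, so rows that repeat a pose let the fingers close. It gives the time, the measured TCP pose, the force, the opening and the grip force at its end, in the units of the state.
- ctrl.get_obs(): the state, without advancing time (a new reading comes with each control period).
- camera(name): name is "side" or "top"; returns (picture, depth): 400x640x3 uint8, blue, green, red; 400x640 float32, m along the optical axis (not along the pixel's ray), 0 where there is no reading.
- camera_info(name): a dict with "camera_matrix" (3x3 intrinsics, pixels), "origin" and "attitude" of the camera in the world. Camera axes: x right, y down, z forward; pixel columns grow to the right and rows downward; lengths in m; the calibration is good to about 2 mm. A picture is of the moment at which its call begins. camera_info takes no time and is no camera call.
- ctrl.hand_in(): hands the job in; it is judged then, once.
Trained networks look in the newest picture that a camera, given by its name, has taken for a name from the list of things; names that differ only in an ending like _2 or _b are one class to them, and where a whole thing is asked for, a point or a joint stands for the part that bears it (a point fixed in the world has none). Each returns a list of dicts, best first, with "conf" (0 to 1); they miss things now and then, are a little off and sometimes report something else, mostly with a low value. They report only what shows in the picture. A call takes as long as a camera call. They do not tell look-alikes from the thing itself.
- finder.boxes_of(camera, query): "location" ([column, row] in pixels, amid what is visible of it).
- finder.cut_out(camera, query): "mask" (400x640 bool, what is visible of it) and "location" ([column, row] in pixels, amid what is visible of it).
- finder.pinpoint(camera, query): "location" ([column, row] in pixels: a listed point, or the origin of a listed thing).
The state is a dict: "time_s": time; "qpos": joint angles; "joint_vel": joint speeds; "tau": joint torques, N m; "ee_pos": TCP position; "eef_rot": TCP orientation; "force": force on the tool from outside, world axes, zero at the start; "moment": the same for the moment, N m; "grip_width": finger opening in m; "grip_force": force on a finger pad.
Only numpy, scipy, OpenCV 4.12 (cv2) and the standard library are available. Lean on these libraries where they do the work, as an engineer would, in place of code of your own. Each camera call takes 0.05 s, during which the arm holds its last target. There are 200 camera calls.

## Working session

There is one attempt and no reset: what is moved stays moved. The work goes in short steps, Python scripts to look and compute and a tool call to move; the robot and the scene stay as the last step left them, time stands still between calls to the robot, and variables do not carry over. Pictures are saved under pics/ and viewed, at most 14 in all, crops included, and the job is handed in when it is done.

Besides the shell and the picture viewer there is one more tool, called as name(argument=value, ...) on one line, values as JSON. carry_out: Moves the arm, as the interface text tells. Its arguments: {"type":"object","properties":{"motion":{"type":"array","items":{"type":"array"}},"hand":{"type":"number"},"force":{"type":"number"}},"required":["motion"]}

```bash
mkdir -p pics; ls; python3 - <<'E'
from station import ctrl,camera,camera_info,finder
import cv2
for n in("top","side"):
    p,d=camera(n); cv2.imwrite(f"pics/{n}0.png",p); i=camera_info(n); print(n,i)
o=ctrl.get_obs();print({k:o[k] for k in("time_s","ee_pos","eef_rot","grip_width","force")})
E
```

```text
pics
top {'camera_matrix': array([[381.91643675,   0.        , 319.7552259 ],
       [  0.        , 381.91643675, 199.16986686],
       [  0.        ,   0.        ,   1.        ]]), 'origin': array([ 0.47486612, -0.02339274,  1.08080335]), 'attitude': array([-3.08676334,  0.01112814, -1.55963114])}
side {'camera_matrix': array([[464.72552127,   0.        , 323.22068149],
       [  0.        , 464.72552127, 195.55200877],
       [  0.        ,   0.        ,   1.        ]]), 'origin': array([-0.25840202, -0.95226295,  0.87077054]), 'attitude': array([-2.15701495e+00,  5.90804658e-04, -6.99453925e-01])}
{'time_s': 0.1, 'ee_pos': array([0.19508209, 0.51400897, 0.20495512]), 'eef_rot': array([-3.14061429e+00, -8.02993652e-05,  2.77881745e+00]), 'grip_width': 0.0938689914259954, 'force': array([ 0.4424002 , -0.99979525, -0.33392851])}
```

View pics/top0.png

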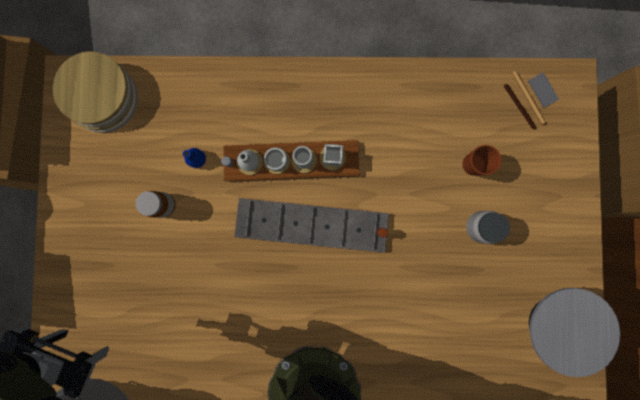

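View pics/side0.png

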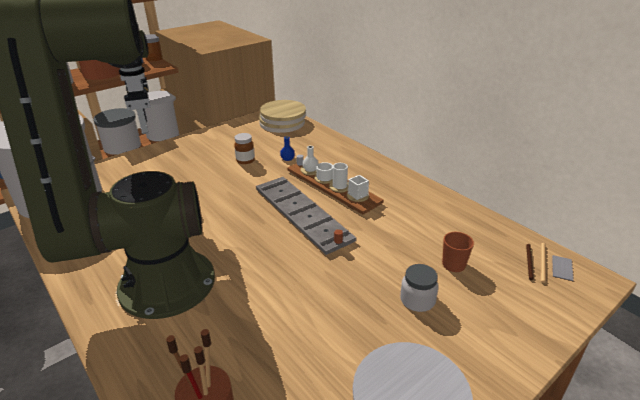

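Top view: the wooden board's peg is at (227,161), with vase (249,160), then dish (277,160), beaker (303,158) and planter (333,156). The rack's terracotta peg is at (382,232), and the dots are near (265,221), (297,224), (328,227) and (360,230). The blue look-alike at (195,158) is off the board. So the order from the rack peg is vase, dish, beaker, planter, which I'll confirm in a crop.

```bash
cat > h.py <<'E'
import numpy as np,cv2
from scipy.spatial.transform import Rotation as R
from station import ctrl,camera,camera_info,finder
def cloud(n):
    p,d=camera(n); i=camera_info(n); K=i["camera_matrix"]
    v,u=np.mgrid[:400,:640]; c=np.stack([(u-K[0,2])/K[0,0]*d,(v-K[1,2])/K[1,1]*d,d],-1)
    return p,d,c@R.from_euler("xyz",i["attitude"]).as_matrix().T+i["origin"]
def ray(n,px,z):
    i=camera_info(n);K=i["camera_matrix"]
    r=R.from_euler("xyz",i["attitude"]).as_matrix()@np.linalg.solve(K,[px[0],px[1],1.])
    return i["origin"]+r*(z-i["origin"][2])/r[2]
E
python3 - <<'E'
from h import *
np.set_printoptions(precision=4,suppress=True)
p,d,c=cloud("top")
H=dict(beaker=.101,dish=.068,vase=.114,planter=.082)
for q in list(H)+["rack","board"]:
    for r in finder.cut_out("top",q)[:2]:
        m=r["mask"]; P=c[m&(d>0)]; z=np.percentile(P[:,2],90)
        print(q,round(r["conf"],2),np.round(r["location"]),m.sum(),"z90",z.round(4))
        T=.02 if q in("rack","board") else H[q]
        S=P[abs(P[:,2]-T)<(.005 if T==.02 else .008)]
        if len(S)>5:
            a=cv2.minAreaRect((S[:,:2]*1000).astype(np.float32));print("   ",len(S),"rect",np.round(a[0],1),np.round(a[1],1),round(a[2],1),"mid",S[:,:2].mean(0))
    print("   pin",[(round(r["conf"],2),np.round(r["location"],1),ray("top",r["location"],.026 if q in H else 0.)[:2].round(4)) for r in finder.pinpoint("top",q)[:2]])
a=cv2.resize(p[130:260,180:400],(800,473),interpolation=cv2.INTER_CUBIC);cv2.imwrite("pics/crop1.png",np.clip(a*1.5,0,255).astype(np.uint8))
E
```

```text
beaker 0.86 [304. 160.] 366 z90 0.1011
    95 rect [640.5  35.4] [47.3 46.9] 0.7 mid [0.6408 0.0358]
   pin [(0.74, array([307.2, 161. ]), array([0.6386, 0.0251]))]
dish 0.94 [275. 158.] 430 z90 0.0683
    137 rect [637.4 110.8] [56.6 59.1] 89.8 mid [0.638  0.1113]
   pin [(0.63, array([277.4, 159.5]), array([0.642 , 0.1082]))]
vase 0.71 [191. 158.] 382 z90 0.0868
vase 0.53 [248. 160.] 376 z90 0.1131
    62 rect [634.5 186.1] [20.5 20. ] 3.4 mid [0.6347 0.1865]
   pin [(0.74, array([251.5, 162.8]), array([0.6321, 0.1803])), (0.59, array([197. , 160.1]), array([0.6382, 0.3329]))]
planter 0.83 [333. 155.] 388 z90 0.0826
    129 rect [649.9 -43.9] [48.  48.2] 86.4 mid [ 0.6486 -0.0453]
   pin [(0.69, array([332.2, 160.5]), array([ 0.6407, -0.0444]))]
rack 0.64 [313. 224.] 6011 z90 0.0238
    5514 rect [460.8  13.7] [419.5 110. ] 84.8 mid [0.4606 0.0156]
   pin [(0.65, array([313.2, 224.3]), array([0.4628, 0.007 ]))]
board 0.93 [290. 163.] 2569 z90 0.0228
    2405 rect [641.2  72.9] [100.7 380.6] 2.9 mid [0.6391 0.0654]
   pin [(0.71, array([290.8, 161.6]), array([0.6405, 0.0731]))]
```

View pics/crop1.png

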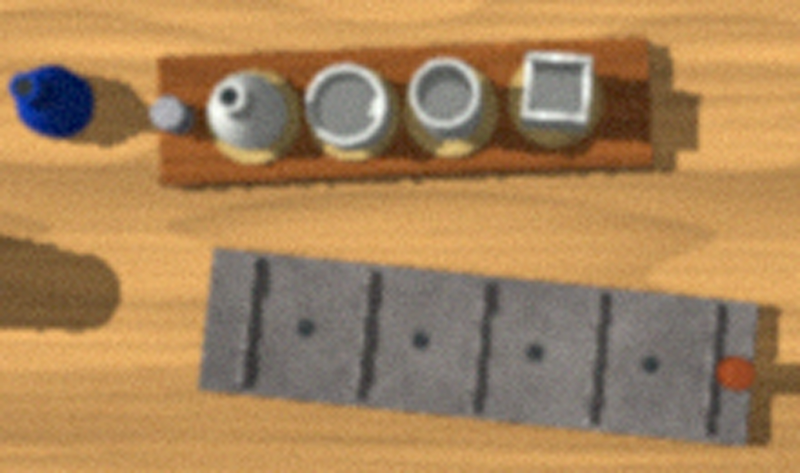

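The crop confirms it: the board's white vase stands next to the aluminium stud (crop 172,114), followed by dish, beaker and planter. The blue vase is off the board at crop (52,100). Vase first: turn so the fingers close across the board and approach.

carry_out(motion=[[[-0.1,-0.03,0],0.02],[[-0.2,-0.06,0],0.04],[[-0.3,-0.09,0],0.06],[[-0.4,-0.12,0],0.08],[[-0.5,-0.15,0],0.1],[[-0.6,-0.18,0],0.12],[[-0.7,-0.2,0],0.14],[[-0.8,-0.23,0],0.16],[[-0.9,-0.26,0],0.18],[[-0.98,-0.28,0],0.184],[[-0.98,-0.28,0],0.184]], hand=-1, force=20)

```text
time_s: 1.85
ee_pos: [0.3597, 0.3914, 0.2054]
eef_rot: [3.141, 0.0, 1.62]
force: [-1.1, 1.0, 0.3]
grip_width: 0.0941
grip_force: 0.0
```

```bash
cat > to.py <<'E'
# usage: to.py x y z yawdeg -> shift/turn fractions from the present pose
import sys
from h import *
t=np.array([float(a) for a in sys.argv[1:4]]);o=ctrl.get_obs()
M=R.from_euler("xyz",o["eef_rot"]).as_matrix();f=lambda v:np.round(v,3).tolist()
dy=(np.degrees(o["eef_rot"][2])-float(sys.argv[4])+90)%180-90
print("shift",f(M.T@(t-o["ee_pos"])/.2),"turn",round(dy/360,4),"| t",round(o["time_s"],2),"pos",f(o["ee_pos"]),"rpy",f(o["eef_rot"]),"w",round(float(o["grip_width"]),4),"gf",round(float(o["grip_force"]),1),"F",f(o["force"]))
E
python3 to.py .6345 .186 .2 92.9
```

```text
shift [-1.094, 1.321, 0.027] turn -0.0002 | t 1.85 pos [0.36, 0.391, 0.205] rpy [3.141, 0.0, 1.62] w 0.0941 gf 0.0 F [-1.074, 1.007, 0.339]
```

carry_out(motion=[[[-0.15,0.2,0],0],[[-0.3,0.4,0],0],[[-0.5,0.6,0],0],[[-0.7,0.8,0],0],[[-0.9,0.9,0],0],[[-1,1,0],0],[[-1,1,0],0]])

```text
time_s: 2.55
ee_pos: [0.5704, 0.2004, 0.205]
eef_rot: [-3.141, 0.0, 1.62]
force: [0.6, 0.5, 0.1]
grip_width: 0.0941
grip_force: 0.0
```

carry_out(motion=[[[-0.09,0.2,0.03],0],[[-0.09,0.32,0.1],0],[[-0.09,0.32,0.15],0],[[-0.09,0.32,0.15],0],[[-0.09,0.32,0.15],0]])

```text
time_s: 3.05
ee_pos: [0.6326, 0.1893, 0.1759]
eef_rot: [-3.142, -0.0, 1.624]
force: [-0.9, 0.0, 1.6]
grip_width: 0.094
grip_force: 0.0
```

```bash
python3 to.py .6345 .186 .078 92.9
```

```text
shift [-0.017, 0.009, 0.49] turn 0.0004 | t 3.05 pos [0.633, 0.189, 0.176] rpy [-3.142, -0.0, 1.624] w 0.094 gf 0.0 F [-0.908, 0.0, 1.578]
```

carry_out(motion=[[[-0.017,0.009,0.1],0],[[-0.017,0.009,0.25],0],[[-0.017,0.009,0.4],0],[[-0.017,0.009,0.47],0],[[-0.017,0.009,0.49],0],[[-0.017,0.009,0.49],0],[[-0.017,0.009,0.49],0]])

```text
time_s: 3.75
ee_pos: [0.6361, 0.1853, 0.0793]
eef_rot: [3.139, -0.0, 1.623]
force: [-0.5, 0.4, 0.8]
grip_width: 0.0942
grip_force: 0.0
```

carry_out(motion=[[[0,0,0],0],[[0,0,0],0],[[0,0,0],0],[[0,0,0],0],[[0,0,0],0],[[0,0,0],0],[[0,0,0],0],[[0,0,0],0],[[0,0,0],0],[[0,0,0],0]], hand=1, force=20)

```text
time_s: 4.75
ee_pos: [0.6355, 0.185, 0.0774]
eef_rot: [-3.142, 0.0, 1.623]
force: [-0.6, 0.3, -2.5]
grip_width: 0.022
grip_force: 17.6
```

```bash
python3 to.py .6345 .186 .188 92.9
```

```text
shift [0.005, -0.005, -0.553] turn 0.0002 | t 4.75 pos [0.635, 0.185, 0.077] rpy [-3.142, 0.0, 1.623] w 0.022 gf 17.6 F [-0.561, 0.272, -2.492]
```

carry_out(motion=[[[0,0,-0.03],0],[[0,0,-0.1],0],[[0,0,-0.2],0],[[0,0,-0.3],0],[[0,0,-0.4],0],[[0,0,-0.5],0],[[0,0,-0.55],0],[[0,-0.1,-0.55],0],[[0,-0.2,-0.55],0],[[0,-0.3,-0.55],0],[[0,-0.4,-0.55],0],[[0,-0.4,-0.55],0]])

```text
time_s: 5.95
ee_pos: [0.5541, 0.1809, 0.1881]
eef_rot: [3.142, -0.0, 1.623]
force: [0.5, 1.4, -1.3]
grip_width: 0.0217
grip_force: 20.6
```

```bash
python3 to.py .4488 -.1178 .188 84.8; python3 - <<'E'
from h import *
for u in[(650,364),(535,352),(420,340),(306,327)]: print(ray("top",(180+u[0]*.275-.36,130+u[1]*.275-.36),.02).round(4))
E
```

```text
shift [-1.464, -0.604, 0.001] turn 0.0228 | t 5.95 pos [0.554, 0.181, 0.188] rpy [3.142, -0.0, 1.623] w 0.0217 gf 20.6 F [0.457, 1.386, -1.272]
[ 0.4494 -0.1188  0.02  ]
[ 0.4575 -0.0312  0.02  ]
[0.4656 0.0566 0.02  ]
[0.4746 0.1439 0.02  ]
```

carry_out(motion=[[[-0.05,-0.05,0],0],[[-0.15,-0.15,0],0.01],[[-0.25,-0.25,0],0.02],[[-0.35,-0.35,0],0.0228],[[-0.45,-0.45,0],0.0228],[[-0.55,-0.55,0],0.0228],[[-0.65,-0.6,0],0.0228],[[-0.75,-0.604,0],0.0228],[[-0.85,-0.604,0],0.0228],[[-0.93,-0.604,0],0.0228],[[-0.96,-0.604,0],0.0228],[[-0.96,-0.604,0],0.0228]])

```text
time_s: 7.15
ee_pos: [0.4452, -0.0176, 0.1876]
eef_rot: [3.141, -0.0, 1.478]
force: [-0.1, 0.5, -1.4]
grip_width: 0.0218
grip_force: 20.6
```

```bash
python3 to.py .4488 -.118 .072 84.8
```

```text
shift [-0.498, 0.064, 0.578] turn -0.0003 | t 7.15 pos [0.445, -0.018, 0.188] rpy [3.141, -0.0, 1.478] w 0.0218 gf 20.6 F [-0.101, 0.526, -1.45]
```

carry_out(motion=[[[-0.05,0,0],0],[[-0.15,0.02,0],0],[[-0.25,0.04,0],0],[[-0.35,0.06,0],0],[[-0.44,0.064,0.05],0],[[-0.498,0.064,0.13],0],[[-0.498,0.064,0.22],0],[[-0.498,0.064,0.3],0],[[-0.498,0.064,0.38],0],[[-0.498,0.064,0.44],0],[[-0.498,0.064,0.48],0],[[-0.498,0.064,0.48],0]])

```text
time_s: 8.35
ee_pos: [0.4483, -0.1174, 0.0907]
eef_rot: [-3.14, -0.0, 1.48]
force: [-0.2, 0.6, -1.8]
grip_width: 0.0216
grip_force: 20.6
```

```bash
python3 to.py .4488 -.118 .072 84.8
```

```text
shift [-0.003, 0.003, 0.094] turn -0.0001 | t 8.35 pos [0.448, -0.117, 0.091] rpy [-3.14, -0.0, 1.48] w 0.0216 gf 20.6 F [-0.163, 0.602, -1.756]
```

carry_out(motion=[[[-0.003,0.003,0.03],0],[[-0.003,0.003,0.055],0],[[-0.003,0.003,0.075],0],[[-0.003,0.003,0.085],0],[[-0.003,0.003,0.092],0],[[-0.003,0.003,0.095],0],[[-0.003,0.003,0.095],0],[[-0.003,0.003,0.095],0]])

```text
time_s: 9.15
ee_pos: [0.4492, -0.1182, 0.0726]
eef_rot: [3.141, 0.0, 1.479]
force: [0.1, 0.7, -1.6]
grip_width: 0.0219
grip_force: 20.6
```

```bash
python3 to.py .4488 -.118 .0714 84.8
```

```text
shift [0.001, -0.002, 0.006] turn -0.0001 | t 9.15 pos [0.449, -0.118, 0.073] rpy [3.141, 0.0, 1.479] w 0.0219 gf 20.6 F [0.134, 0.654, -1.643]
```

carry_out(motion=[[[0,0,0.004],0],[[0,0,0.007],0],[[0,0,0.007],0],[[0,0,0.007],0]])

```text
time_s: 9.55
ee_pos: [0.4494, -0.1182, 0.0718]
eef_rot: [3.141, 0.0, 1.479]
force: [-3.5, 2.0, 9.7]
grip_width: 0.0217
grip_force: 21.1
```

carry_out(motion=[[[0,0,0],0],[[0,0,0],0],[[0,0,0],0],[[0,0,0],0],[[0,0,0],0],[[0,0,0],0],[[0,0,0],0],[[0,0,0],0],[[0,0,-0.1],0],[[0,0,-0.25],0],[[0,0,-0.4],0],[[0,0,-0.5],0]], hand=-1)

```text
time_s: 10.75
ee_pos: [0.4495, -0.1183, 0.1731]
eef_rot: [3.14, 0.0, 1.479]
force: [-0.8, -0.3, -0.1]
grip_width: 0.0943
grip_force: 0.0
```

```bash
python3 to.py .638 .111 .18 92.9
```

```text
shift [1.228, 0.834, -0.034] turn -0.0226 | t 10.75 pos [0.449, -0.118, 0.173] rpy [3.14, 0.0, 1.479] w 0.0943 gf 0.0 F [-0.849, -0.275, -0.071]
```

carry_out(motion=[[[0.1,0.05,0],0],[[0.25,0.15,0],-0.01],[[0.45,0.3,0],-0.02],[[0.65,0.45,0],-0.0226],[[0.8,0.6,0],-0.0226],[[0.95,0.75,0],-0.0226],[[1,0.834,0],-0.0226],[[1,0.834,0],-0.0226],[[1,0.834,0],-0.0226]])

```text
time_s: 11.65
ee_pos: [0.6331, 0.0657, 0.1705]
eef_rot: [-3.141, 0.0, 1.622]
force: [-1.1, -0.9, -0.5]
grip_width: 0.0939
grip_force: 0.0
```

```bash
python3 to.py .638 .111 .031 92.9
```

```text
shift [0.225, 0.037, 0.697] turn 0.0 | t 11.65 pos [0.633, 0.066, 0.17] rpy [-3.141, 0.0, 1.622] w 0.0939 gf 0.0 F [-1.063, -0.864, -0.501]
```

carry_out(motion=[[[0.1,0.037,0],0],[[0.2,0.037,0],0],[[0.225,0.037,0],0],[[0.225,0.037,0.1],0],[[0.225,0.037,0.2],0],[[0.225,0.037,0.35],0],[[0.225,0.037,0.5],0],[[0.225,0.037,0.6],0],[[0.225,0.037,0.64],0],[[0.225,0.037,0.65],0],[[0.225,0.037,0.65],0],[[0.225,0.037,0.65],0]])

```text
time_s: 12.85
ee_pos: [0.6392, 0.111, 0.0425]
eef_rot: [3.14, -0.0, 1.621]
force: [0.2, 0.1, 0.9]
grip_width: 0.0942
grip_force: 0.0
```

```bash
python3 to.py .638 .111 .031 92.9
```

```text
shift [0.0, -0.006, 0.057] turn -0.0 | t 12.85 pos [0.639, 0.111, 0.042] rpy [3.14, -0.0, 1.621] w 0.0942 gf 0.0 F [0.184, 0.097, 0.913]
```

carry_out(motion=[[[0,-0.005,0.03],0],[[0,-0.005,0.05],0],[[0,-0.005,0.05],0]])

```text
time_s: 13.15
ee_pos: [0.6372, 0.111, 0.0303]
eef_rot: [-3.141, 0.0, 1.622]
force: [-0.7, -0.4, -0.3]
grip_width: 0.0939
grip_force: 0.0
```

carry_out(motion=[[[0,0,0],0],[[0,0,0],0],[[0,0,0],0],[[0,0,0],0],[[0,0,0],0],[[0,0,0],0],[[0,0,0],0],[[0,0,0],0]], hand=1, force=20)

```text
time_s: 13.95
ee_pos: [0.6377, 0.111, 0.0311]
eef_rot: [3.141, -0.0, 1.621]
force: [0.0, -0.3, 1.2]
grip_width: 0.0602
grip_force: 20.0
```

```bash
python3 to.py .55 .111 .141 92.9
```

```text
shift [0.022, -0.438, -0.549] turn -0.0 | t 13.95 pos [0.638, 0.111, 0.031] rpy [3.141, -0.0, 1.621] w 0.0602 gf 20.0 F [0.037, -0.281, 1.189]
```

carry_out(motion=[[[0,0,-0.03],0],[[0,0,-0.1],0],[[0,0,-0.2],0],[[0,0,-0.3],0],[[0,0,-0.4],0],[[0,0,-0.5],0],[[0,-0.1,-0.55],0],[[0,-0.2,-0.55],0],[[0,-0.3,-0.55],0],[[0,-0.4,-0.55],0],[[0,-0.45,-0.55],0],[[0,-0.45,-0.55],0]])

```text
time_s: 15.15
ee_pos: [0.5473, 0.1065, 0.1421]
eef_rot: [3.141, -0.0, 1.622]
force: [-0.3, -0.2, -0.2]
grip_width: 0.0603
grip_force: 20.0
```

```bash
python3 to.py .457 -.0305 .141 84.8
```

```text
shift [-0.661, -0.486, 0.005] turn 0.0225 | t 15.15 pos [0.547, 0.106, 0.142] rpy [3.141, -0.0, 1.622] w 0.0603 gf 20.0 F [-0.258, -0.218, -0.238]
```

carry_out(motion=[[[-0.05,-0.05,0],0.01],[[-0.12,-0.12,0],0.0225],[[-0.2,-0.2,0],0.0225],[[-0.28,-0.28,0],0.0225],[[-0.36,-0.36,0],0.0225],[[-0.44,-0.44,0],0.0225],[[-0.52,-0.486,0],0.0225],[[-0.6,-0.486,0],0.0225],[[-0.661,-0.486,0.1],0.0225],[[-0.661,-0.486,0.2],0.0225],[[-0.661,-0.486,0.3],0.0225],[[-0.661,-0.486,0.35],0.0225]])

```text
time_s: 16.35
ee_pos: [0.4576, -0.0307, 0.07]
eef_rot: [-3.14, -0.0, 1.48]
force: [-0.2, -0.6, -1.2]
grip_width: 0.06
grip_force: 20.0
```

```bash
python3 to.py .457 -.0305 .0255 84.8
```

```text
shift [0.001, -0.003, 0.222] turn -0.0001 | t 16.35 pos [0.458, -0.031, 0.07] rpy [-3.14, -0.0, 1.48] w 0.06 gf 20.0 F [-0.234, -0.576, -1.201]
```

carry_out(motion=[[[0,0,0.05],0],[[0,0,0.1],0],[[0,0,0.14],0],[[0,0,0.17],0],[[0,0,0.195],0],[[0,0,0.21],0],[[0,0,0.217],0],[[0,0,0.22],0],[[0,0,0.22],0]])

```text
time_s: 17.25
ee_pos: [0.4574, -0.0305, 0.0272]
eef_rot: [3.141, 0.0, 1.48]
force: [-0.4, -0.3, -1.8]
grip_width: 0.06
grip_force: 20.0
```

```bash
python3 to.py .457 -.0305 .0248 84.8
```

```text
shift [-0.0, -0.002, 0.012] turn -0.0 | t 17.25 pos [0.457, -0.031, 0.027] rpy [3.141, 0.0, 1.48] w 0.06 gf 20.0 F [-0.35, -0.26, -1.753]
```

carry_out(motion=[[[0,0,0.005],0],[[0,0,0.01],0],[[0,0,0.01],0],[[0,0,0.01],0]])

```text
time_s: 17.65
ee_pos: [0.4574, -0.0305, 0.0251]
eef_rot: [3.141, 0.0, 1.48]
force: [1.1, 0.1, -1.3]
grip_width: 0.0604
grip_force: 20.0
```

```bash
python3 to.py .457 -.0305 .0248 84.8
```

```text
shift [-0.0, -0.002, 0.001] turn 0.0 | t 17.65 pos [0.457, -0.03, 0.025] rpy [3.141, 0.0, 1.48] w 0.0604 gf 20.0 F [1.146, 0.103, -1.319]
```

carry_out(motion=[[[0,0,0.004],0],[[0,0,0.004],0],[[0,0,0.004],0]])

```text
time_s: 17.95
ee_pos: [0.4574, -0.0305, 0.025]
eef_rot: [3.141, 0.0, 1.48]
force: [-5.5, 0.1, 12.9]
grip_width: 0.0602
grip_force: 20.0
```

carry_out(motion=[[[0,0,0],0],[[0,0,0],0],[[0,0,0],0],[[0,0,0],0],[[0,0,0],0],[[0,0,0],0],[[0,0,-0.1],0],[[0,0,-0.25],0],[[0,0,-0.4],0],[[0,0,-0.55],0],[[0,0,-0.7],0],[[0,0,-0.7],0]], hand=-1)

```text
time_s: 19.15
ee_pos: [0.4588, -0.0307, 0.1678]
eef_rot: [3.136, 0.0, 1.48]
force: [0.2, -0.4, -0.7]
grip_width: 0.0942
grip_force: 0.0
```

```bash
python3 to.py .6405 .0354 .16 92.9
```

```text
shift [0.411, 0.875, 0.044] turn -0.0225 | t 19.15 pos [0.459, -0.031, 0.168] rpy [3.136, 0.0, 1.48] w 0.0942 gf 0.0 F [0.18, -0.43, -0.68]
```

carry_out(motion=[[[0.05,0.1,0],-0.01],[[0.15,0.3,0],-0.0225],[[0.25,0.5,0],-0.0225],[[0.35,0.7,0],-0.0225],[[0.4,0.82,0],-0.0225],[[0.411,0.87,0],-0.0225],[[0.411,0.87,0],-0.0225],[[0.411,0.87,0],-0.0225]])

```text
time_s: 19.95
ee_pos: [0.6374, 0.0355, 0.1633]
eef_rot: [-3.14, -0.0, 1.621]
force: [0.5, -0.2, -0.4]
grip_width: 0.094
grip_force: 0.0
```

```bash
python3 to.py .6405 .0354 .057 92.9
```

```text
shift [-0.001, 0.016, 0.532] turn -0.0 | t 19.95 pos [0.637, 0.035, 0.163] rpy [-3.14, -0.0, 1.621] w 0.094 gf 0.0 F [0.51, -0.171, -0.382]
```

carry_out(motion=[[[0,0.012,0.08],0],[[0,0.012,0.2],0],[[0,0.012,0.33],0],[[0,0.012,0.44],0],[[0,0.012,0.5],0],[[0,0.012,0.532],0],[[0,0.012,0.532],0],[[0,0.012,0.532],0]])

```text
time_s: 20.75
ee_pos: [0.6409, 0.0357, 0.0588]
eef_rot: [3.14, 0.0, 1.621]
force: [-0.4, 0.2, 0.2]
grip_width: 0.094
grip_force: 0.0
```

carry_out(motion=[[[0,0,0],0],[[0,0,0],0],[[0,0,0],0],[[0,0,0],0],[[0,0,0],0],[[0,0,0],0],[[0,0,0],0],[[0,0,0],0]], hand=1, force=20)

```text
time_s: 21.55
ee_pos: [0.6405, 0.0357, 0.0579]
eef_rot: [3.141, 0.0, 1.621]
force: [0.6, -0.3, 0.5]
grip_width: 0.0486
grip_force: 20.0
```

```bash
python3 to.py .55 .0354 .165 92.9
```

```text
shift [0.021, -0.452, -0.536] turn 0.0 | t 21.55 pos [0.641, 0.036, 0.058] rpy [3.141, 0.0, 1.621] w 0.0486 gf 20.0 F [0.568, -0.326, 0.496]
```

carry_out(motion=[[[0,0,-0.03],0],[[0,0,-0.1],0],[[0,0,-0.2],0],[[0,0,-0.3],0],[[0,0,-0.4],0],[[0,0,-0.5],0],[[0,-0.1,-0.55],0],[[0,-0.2,-0.55],0],[[0,-0.3,-0.55],0],[[0,-0.4,-0.55],0],[[0,-0.45,-0.55],0],[[0,-0.45,-0.55],0]])

```text
time_s: 22.75
ee_pos: [0.5502, 0.0312, 0.1689]
eef_rot: [3.141, 0.0, 1.621]
force: [0.5, 0.4, -2.9]
grip_width: 0.0486
grip_force: 20.0
```

```bash
python3 - <<'E'
from h import *
p,d=camera("side"); cv2.imwrite("pics/s2.png",cv2.resize(p[100:280,220:440],(733,600)))
E
python3 to.py .465 .057 .165 84.8
```

```text
shift [0.151, -0.423, 0.018] turn 0.0225 | t 22.8 pos [0.551, 0.031, 0.169] rpy [3.14, 0.0, 1.621] w 0.0485 gf 20.0 F [-0.029, 0.07, -1.43]
```

View pics/s2.png

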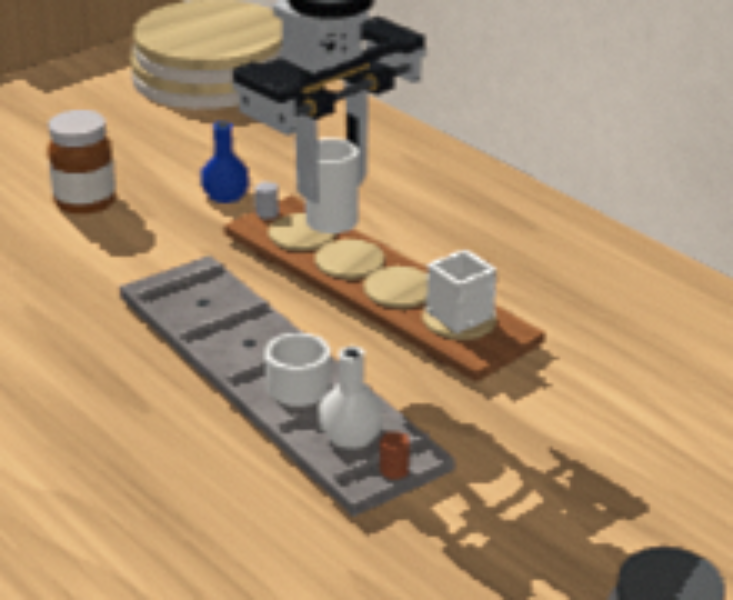

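The beaker hangs upright in the gripper at crop (332,185). Vase (350,410) and dish (297,368) stand in their bays, and the planter waits at (461,290). Next the beaker goes to its bay.

carry_out(motion=[[[0.02,-0.05,0],0.01],[[0.05,-0.12,0],0.0225],[[0.08,-0.2,0],0.0225],[[0.11,-0.28,0],0.0225],[[0.14,-0.36,0],0.0225],[[0.15,-0.423,0],0.0225],[[0.15,-0.423,0.05],0.0225],[[0.15,-0.423,0.15],0.0225],[[0.15,-0.423,0.25],0.0225],[[0.15,-0.423,0.35],0.0225],[[0.15,-0.423,0.4],0.0225],[[0.15,-0.423,0.4],0.0225]])

```text
time_s: 24.0
ee_pos: [0.4645, 0.0567, 0.0865]
eef_rot: [-3.139, 0.0, 1.48]
force: [-0.7, -0.4, -1.0]
grip_width: 0.0492
grip_force: 20.0
```

```bash
python3 to.py .465 .057 .0525 84.8
```

```text
shift [0.002, 0.003, 0.17] turn -0.0 | t 24.0 pos [0.464, 0.057, 0.086] rpy [-3.139, 0.0, 1.48] w 0.0492 gf 20.0 F [-0.728, -0.407, -0.977]
```

carry_out(motion=[[[0,0,0.04],0],[[0,0,0.08],0],[[0,0,0.11],0],[[0,0,0.135],0],[[0,0,0.15],0],[[0,0,0.16],0],[[0,0,0.165],0],[[0,0,0.165],0],[[0,0,0.165],0]])

```text
time_s: 24.9
ee_pos: [0.4646, 0.0569, 0.055]
eef_rot: [3.141, -0.0, 1.48]
force: [0.1, 0.1, -2.2]
grip_width: 0.0488
grip_force: 20.0
```

```bash
python3 to.py .465 .057 .0515 84.8
```

```text
shift [0.001, 0.002, 0.018] turn -0.0 | t 24.9 pos [0.465, 0.057, 0.055] rpy [3.141, -0.0, 1.48] w 0.0488 gf 20.0 F [0.141, 0.087, -2.244]
```

carry_out(motion=[[[0,0,0.005],0],[[0,0,0.01],0],[[0,0,0.014],0],[[0,0,0.016],0],[[0,0,0.016],0],[[0,0,0.016],0]])

```text
time_s: 25.5
ee_pos: [0.4646, 0.0568, 0.0519]
eef_rot: [3.141, -0.0, 1.48]
force: [-2.5, -1.0, 4.2]
grip_width: 0.0489
grip_force: 20.0
```

Contact; release and rise, then go to the planter.

carry_out(motion=[[[0,0,0],0],[[0,0,0],0],[[0,0,0],0],[[0,0,0],0],[[0,0,0],0],[[0,0,0],0],[[0,0,-0.1],0],[[0,0,-0.25],0],[[0,0,-0.4],0],[[0,0,-0.55],0],[[0,0,-0.55],0],[[0,0,-0.55],0]], hand=-1)

```text
time_s: 26.7
ee_pos: [0.4646, 0.0569, 0.1617]
eef_rot: [3.141, -0.0, 1.48]
force: [0.2, 0.1, -0.2]
grip_width: 0.094
grip_force: 0.0
```

```bash
python3 to.py .6495 -.044 .16 86.4
```

```text
shift [-0.418, 0.966, 0.009] turn -0.0044 | t 26.7 pos [0.465, 0.057, 0.162] rpy [3.141, -0.0, 1.48] w 0.094 gf 0.0 F [0.151, 0.084, -0.203]
```

carry_out(motion=[[[-0.05,0.1,0],0],[[-0.15,0.3,0],-0.0044],[[-0.25,0.5,0],-0.0044],[[-0.35,0.7,0],-0.0044],[[-0.41,0.85,0],-0.0044],[[-0.418,0.93,0],-0.0044],[[-0.418,0.966,0],-0.0044],[[-0.418,0.966,0],-0.0044],[[-0.418,0.966,0],-0.0044]])

```text
time_s: 27.6
ee_pos: [0.6487, -0.0434, 0.161]
eef_rot: [-3.14, -0.0, 1.508]
force: [-0.8, 0.5, 0.0]
grip_width: 0.094
grip_force: 0.0
```

```bash
python3 to.py .6495 -.044 .039 86.4
```

```text
shift [-0.003, 0.005, 0.61] turn 0.0 | t 27.6 pos [0.649, -0.043, 0.161] rpy [-3.14, -0.0, 1.508] w 0.094 gf 0.0 F [-0.762, 0.452, 0.016]
```

carry_out(motion=[[[0,0.003,0.08],0],[[0,0.003,0.2],0],[[0,0.003,0.33],0],[[0,0.003,0.46],0],[[0,0.003,0.55],0],[[0,0.003,0.59],0],[[0,0.003,0.605],0],[[0,0.003,0.605],0],[[0,0.003,0.605],0]])

```text
time_s: 28.5
ee_pos: [0.6504, -0.0439, 0.0417]
eef_rot: [3.14, 0.0, 1.508]
force: [0.6, 0.1, 0.0]
grip_width: 0.0944
grip_force: 0.0
```

carry_out(motion=[[[0,0,0],0],[[0,0,0],0],[[0,0,0],0],[[0,0,0],0],[[0,0,0],0],[[0,0,0],0],[[0,0,0],0],[[0,0,0],0]], hand=1, force=20)

```text
time_s: 29.3
ee_pos: [0.65, -0.044, 0.0407]
eef_rot: [3.141, 0.0, 1.508]
force: [0.6, 0.6, 0.6]
grip_width: 0.048
grip_force: 20.0
```

```bash
python3 to.py .55 -.044 .159 84.8
```

```text
shift [-0.032, -0.499, -0.592] turn 0.0044 | t 29.3 pos [0.65, -0.044, 0.041] rpy [3.141, 0.0, 1.508] w 0.048 gf 20.0 F [0.598, 0.583, 0.629]
```

carry_out(motion=[[[0,0,-0.03],0],[[0,0,-0.1],0],[[0,0,-0.2],0],[[0,0,-0.3],0],[[0,0,-0.4],0],[[0,0,-0.5],0],[[0,0,-0.57],0],[[0.1,-0.03,-0.6],0],[[0.2,-0.08,-0.6],0],[[0.3,-0.14,-0.6],0],[[0.35,-0.17,-0.6],0],[[0.35,-0.17,-0.6],0]])

```text
time_s: 30.5
ee_pos: [0.6202, 0.029, 0.1612]
eef_rot: [3.141, -0.0, 1.509]
force: [-0.5, 0.0, -2.3]
grip_width: 0.0477
grip_force: 20.0
```

```bash
python3 to.py .4735 .1445 .16 84.8
```

```text
shift [0.531, -0.767, 0.006] turn 0.0046 | t 30.5 pos [0.62, 0.029, 0.161] rpy [3.141, -0.0, 1.509] w 0.0477 gf 20.0 F [-0.458, 0.008, -2.34]
```

carry_out(motion=[[[0.06,-0.06,0],0.0046],[[0.15,-0.15,0],0.0046],[[0.25,-0.25,0],0.0046],[[0.35,-0.35,0],0.0046],[[0.45,-0.45,0],0.0046],[[0.53,-0.55,0],0.0046],[[0.531,-0.65,0],0.0046],[[0.531,-0.72,0],0.0046],[[0.531,-0.767,0],0.0046],[[0.531,-0.767,0],0.0046],[[0.531,-0.767,0.1],0.0046],[[0.531,-0.767,0.2],0.0046]])

```text
time_s: 31.7
ee_pos: [0.4752, 0.1434, 0.1206]
eef_rot: [3.14, -0.0, 1.478]
force: [0.4, -0.3, -3.0]
grip_width: 0.0479
grip_force: 20.0
```

```bash
python3 to.py .4735 .1445 .038 84.8
```

```text
shift [0.005, -0.01, 0.413] turn -0.0003 | t 31.7 pos [0.475, 0.143, 0.121] rpy [3.14, -0.0, 1.478] w 0.0479 gf 20.0 F [0.408, -0.345, -2.971]
```

carry_out(motion=[[[0.003,-0.005,0.06],0],[[0.003,-0.005,0.14],0],[[0.003,-0.005,0.22],0],[[0.003,-0.005,0.29],0],[[0.003,-0.005,0.34],0],[[0.003,-0.005,0.37],0],[[0.003,-0.005,0.385],0],[[0.003,-0.005,0.39],0],[[0.003,-0.005,0.39],0],[[0.003,-0.005,0.39],0]])

```text
time_s: 32.7
ee_pos: [0.4734, 0.1445, 0.0431]
eef_rot: [3.141, -0.0, 1.479]
force: [0.1, -0.5, -2.9]
grip_width: 0.048
grip_force: 20.0
```

```bash
python3 to.py .4735 .1445 .0343 84.8
```

```text
shift [0.0, 0.0, 0.044] turn -0.0002 | t 32.7 pos [0.473, 0.144, 0.043] rpy [3.141, -0.0, 1.479] w 0.048 gf 20.0 F [0.088, -0.532, -2.864]
```

carry_out(motion=[[[0,0,0.01],0],[[0,0,0.02],0],[[0,0,0.028],0],[[0,0,0.034],0],[[0,0,0.038],0],[[0,0,0.041],0],[[0,0,0.041],0],[[0,0,0.041],0]])

```text
time_s: 33.5
ee_pos: [0.4731, 0.1444, 0.0346]
eef_rot: [3.141, -0.0, 1.479]
force: [-1.3, 0.5, 2.4]
grip_width: 0.0476
grip_force: 20.0
```

Contact; release, rise and back off for a check.

carry_out(motion=[[[0,0,0],0],[[0,0,0],0],[[0,0,0],0],[[0,0,0],0],[[0,0,0],0],[[0,0,0],0],[[0,0,-0.1],0],[[0,0,-0.25],0],[[0,0,-0.4],0],[[0,0,-0.55],0],[[0,0,-0.7],0],[[0,0,-0.8],0]], hand=-1)

```text
time_s: 34.7
ee_pos: [0.4734, 0.1445, 0.1966]
eef_rot: [3.14, -0.001, 1.479]
force: [0.0, -0.7, -0.2]
grip_width: 0.094
grip_force: 0.0
```

carry_out(motion=[[[0.2,-0.1,0],0],[[0.4,-0.1,0],0],[[0.6,-0.1,0],0],[[0.8,-0.1,0],0],[[1,-0.1,0],0],[[1,-0.1,0],0],[[1,-0.1,0],0],[[1,-0.1,0],0]])

```text
time_s: 35.5
ee_pos: [0.4716, 0.3445, 0.1944]
eef_rot: [-3.141, 0.0, 1.478]
force: [-0.4, -0.6, 0.4]
grip_width: 0.0938
grip_force: 0.0
```

```bash
python3 - <<'E'
from h import *
p,d,c=cloud("top"); cv2.imwrite("pics/t3.png",cv2.resize(p[120:270,140:400],(800,461)))
m=(abs(c[...,0]-.461)<.07)&(abs(c[...,1]-.014)<.2)
for n,T,b in(("vase",.108,(.4489,-.1183)),("dish",.062,(.457,-.0305)),("beaker",.095,(.465,.057)),("planter",.076,(.4735,.1445))):
    k=m&(abs(c[...,2]-T)<.006)&(np.hypot(c[...,0]-b[0],c[...,1]-b[1])<.045)
    a=cv2.minAreaRect((c[k][:,:2]*1000).astype(np.float32));print(n,k.sum(),np.round(a[0],1),np.round(a[1],1),"bay",b)
print(ctrl.get_obs()["time_s"])
E
```

```text
vase 60 [ 448.6 -116.1] [19.6 19.9] bay (0.4489, -0.1183)
dish 122 [456.7 -30.2] [58.5 56. ] bay (0.457, -0.0305)
beaker 92 [464.   57.8] [46.4 49.2] bay (0.465, 0.057)
planter 135 [472.2 144.3] [48.4 47.8] bay (0.4735, 0.1445)
35.55
```

View pics/t3.png

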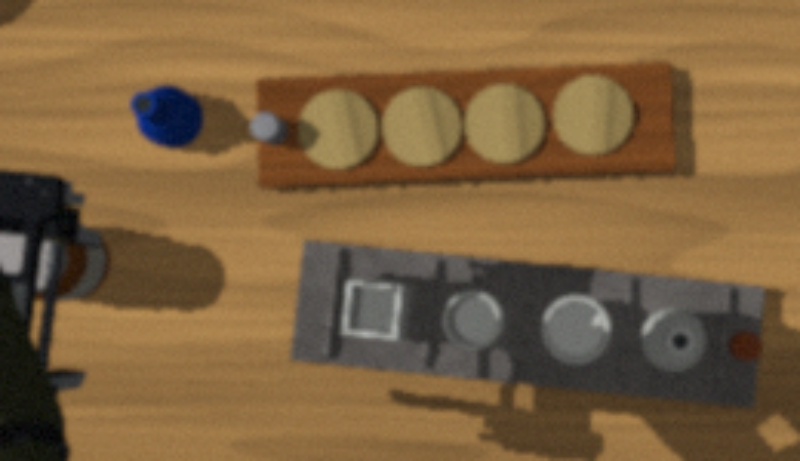

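All four pots stand upright in their bays. From the rack peg (745,345) they are vase (680,340), dish (577,330), beaker (473,320) and planter (373,310). Each is within about 2 mm of its bay's middle.

```bash
python3 -c "
from station import ctrl
print(ctrl.hand_in())"
```

```text
the job is handed in; nothing more can be done
None
```

The job is handed in at about 36 s: vase, dish, beaker and planter stand upright in the rack bays in that order from its peg, each within about 2 mm of its bay's middle.

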